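Take the tipped pipette off its stand and show its tip to the inspection camera

ROBOT

A 6-joint arm with a two-finger parallel gripper is mounted at the origin on a cart in front of the work surface, level with it; the furniture and walls round the work are solid. World frame = base frame: x ahead of the robot, y to its left, z up, the work surface at z = 0. Lengths are in m, angles in rad, forces in N, time in s.
With the tool pointing down it reaches from about 0.325 to 0.775 m from the base axis. Payload 9.3 kg.
Tool frame: the origin (TCP) lies at the very end of the fingers, on their centre line; the grasp point (between the pads) lies 19 mm behind it (arm.grasp_offset is the distance from the TCP to the grasp point, in m); z points along the fingers, y is the line along which they close (so a half turn about z gives the same grasp; the last joint's range is limited). The gripper opens to 85 mm and grips with 20 to 120 N. Pads are 22 mm wide; open, the fingers measure 114 mm over their backs; the gripper's body (76 mm by 85 mm) begins 54 mm behind the grasp point. The pads swing forward as they close: fully open they stand 13 mm farther back than shut.
Start: joints at [1.114, 0.259, 0.021, 1.334, 0, 1.418], TCP at [0.165, 0.525, 0.231] pointing down, gripper open.
Joint ranges: [-3.04, 3.04], [-0.91, 1.82], [-1.04, 1.36], [-1.92, 1.95], [-1.52, 1.45], [-3.14, 3.14]. Speed limits (rad/s): [2.22, 2.22, 2.79, 3.14, 3.14, 3.14].

INTERFACE

Orientations are given as a 3x3 rotation matrix whose columns are the frame's x, y, z axes.
In Python, from rig import arm gives the robot as it stands.
- The arm moves only by the tool move_arm, never from a script. Its argument "increments" is one flat list of numbers, 5 for each row, row after row: the finger opening in cm, from 0 to 8.54, then the shift along the world's x, y, z in cm, then the turn about the world's z in rad. A call has exactly 10 rows; each row shifts and turns the commanded pose from where the row before left it; what a row does not reach is not made up. A row lasts 1/12 s, in which the tool goes at most 41.7 mm and 7.16 degrees, less where a joint would pass 70% of its speed; a pose out of reach is approached as far as the arm can. A call with a gripper value outside its range is refused whole. The fingers move at their own pace and stop on an object; the grip force is fixed at half the most. Time passes only in rows, so rows that do not move let the fingers close, or fill a call up. It gives the time, the measured TCP pose, the force, the opening and the grip force at its end, in the units of the state.
- arm.get_state(): the state, without advancing time (a new reading comes with each control period).
- arm.get_image(name): name is "side" or "top"; returns a dict with "color" (400x640x3 uint8, blue, green, red), "z_map" (400x640 float32, m along the optical axis (not along the pixel's ray), 0 where there is no reading), "K" (3x3 intrinsics, pixels), "D" ([k1, k2, p1, p2, k3] as OpenCV has them; the pictures are not rectified), "xyz" and "rotation" of the camera in the world. Camera axes: x right, y down, z forward; pixel columns grow to the right and rows downward; lengths in m; the calibration is good to about 2 mm. A picture is of the moment at which its call begins.
- arm.finish_job(): hands the job in; it is judged then, once.
Trained networks look in a picture, given as the dict that the camera call returned (one of the last four; its "shot" number tells which), for a name from the list of things; names that differ only in an ending like _2 or _b are one class to them, and where a whole thing is asked for, a point or a joint stands for the part that bears it (a point fixed in the world has none). Each returns a list of dicts, best first, with "score" (0 to 1); they miss things now and then, are a little off and sometimes report something else, mostly with a low value. They report only what shows in the picture. A call takes as long as a camera call.
- arm.masks_of(thing, picture): "mask" (400x640 bool, what is visible of it) and "xy" ([column, row] in pixels, amid what is visible of it).
- arm.mark_of(thing, picture): "xy" ([column, row] in pixels: a listed point, or the origin of a listed thing).
The state is a dict: "time": time; "joint_positions": joint angles; "qd": joint speeds; "joint_efforts": joint torques, N m; "ee_pos": TCP position; "tool_rot": TCP orientation; "wrist_force": force on the tool from outside, world axes, zero at the start; "ft_torque": the same for the moment, N m; "gripper_width": opening from 0.0 (shut) to 1.0 (fully open); "grasp_force": force on a finger pad.
Only numpy, scipy, OpenCV 4.12 (cv2) and the standard library are available. Lean on these libraries where they do the work, as an engineer would, in place of code of your own. Each camera call takes 0.05 s, during which the arm holds its last target. There are 200 camera calls.

TASK

Three micropipettes hang in a fork stand; one has a disposable tip fitted, so it reaches about 45 mm lower than the others. Lift that one up and out of its fork and hold its tip end at the inspection camera's focus, 80 mm straight in front of the middle of the lens, with the pipette upright, tip down, and its display side turned to the lens. Finish while still holding it there; leave the other two hanging and do not touch the camera.

Things in the scene. Friction and masses are not known exactly. Their poses are not given: they have to be found in the camera images.
- pipette: the wanted white micropipette, the one with the disposable tip; 0.1 to 0.17 kg, 279 mm long with tip. Own +y runs down along it to the tip (straight down as it hangs), own +z points out of its front (the side with the display and the blue strip), own x across it. Handle: x -13..13, y -88..17, z 0..31 mm; blue plunger above it to y -117; shaft y 17..117, axis at x 0, z 15
- grip (a point): point in the upper part of the wanted pipette's handle, on its axis (own y -66, z 15 mm), 51 mm below the plunger's top and 228 mm from tip_end: the place to grip, fingers on the two sides (own +x and -x faces, 26 mm apart). Axes as the pipette's
- tip_end (a point): lower end of the wanted pipette's disposable tip (white cone, 74 mm long, 16 mm collar, 4 mm end), on its axis, 145 mm below the underside of the handle; axes as the pipette's
- front (a point): imaginary point 100 mm from grip along the pipette's own +z, in front of its display side; axes as the pipette's
- pipette_b: another micropipette, without tip, hanging in the stand; axes as the first, leave it hanging
- pipette_c: another micropipette, without tip, hanging in the stand; axes as the first, leave it hanging
- stand: fixed stand 270 mm wide; origin on the bench under the middle fork; own -x is its open front, y along the row. Forks at y -85, 0, 85 mm, tops 170 mm up: the handle's underside rests on two arms, the shaft hangs in the 16 mm slot between them, open in front. Arms end at x -29 mm in lips 8 mm high: lift over 10 mm, then draw out to the front. Rail behind at x 33..51
- camera_stand: fixed inspection camera on a base plate 85x100 mm with a 177 mm post; grey camera head 42 mm square with a black lens, set on the post at a height that differs (lens axis 85 to 120 mm above the bench). Origin on the bench; it looks along its own -x, level
- lens (a point): middle of the lens's front glass; own -x is the level viewing direction, z up
- focus (a point): the focus point in the air, 80 mm in front of lens on the viewing axis; own +x points back to the lens, z up

How it is judged:
By the outcome, as a careful person would: the job done as asked, in the order asked, and still so for the second after the job is handed in, while the arm keeps its last pose, push and grip.
It also fails if it takes over 38 s, if anything falls off the work surface, if the arm or the gripper's body presses on something with over 40 N, if the wrist force passes 120 N, or if a joint passes its speed limit or range.

## Working session

There is one attempt and no reset: what is moved stays moved. The work goes in short steps, Python scripts to look and compute and a tool call to move; the robot and the scene stay as the last step left them, time stands still between calls to the robot, and variables do not carry over. Pictures are saved under pics/ and viewed, at most 10 in all, crops included, and the job is handed in when it is done.

Besides the shell and the picture viewer there is one more tool, called as name(argument=value, ...) on one line, values as JSON. move_arm: Moves the arm, as the interface text tells. Its arguments: {"type":"object","properties":{"increments":{"type":"array"}},"required":["increments"]}

```bash
mkdir -p pics; ls; cat > h.py <<'E'
import numpy as np, cv2
from rig import arm
def ray(p,xy):
    u=cv2.undistortPoints(np.array([[xy]],float),p["K"],np.array(p["D"],float))[0,0]
    return np.array([u[0],u[1],1.])
def world(p,xy,z=None):
    if z is None:
        c,r=int(round(xy[0])),int(round(xy[1])); w=p["z_map"][max(r-1,0):r+2,max(c-1,0):c+2]; w=w[w>0]
        if len(w)==0: return None
        z=np.median(w)
    return np.array(p["xyz"])+np.array(p["rotation"])@(ray(p,xy)*z)
def cloud(p,m):
    r,c=np.nonzero(m&(p["z_map"]>0)); 
    u=cv2.undistortPoints(np.stack([c,r],1).astype(float)[:,None],p["K"],np.array(p["D"],float))[:,0]
    z=p["z_map"][r,c]
    return np.array(p["xyz"])+(np.c_[u,np.ones(len(u))]*z[:,None])@np.array(p["rotation"]).T
E
python3 - <<'E'
from h import *
np.set_printoptions(precision=3,suppress=True)
for n in ["side","top"]:
    p=arm.get_image(n); cv2.imwrite(f"pics/{n}0.png",p["color"]); print(n,p["xyz"],np.array(p["rotation"]).tolist())
    for t in ["pipette","stand","camera_stand"]:
        for d in arm.masks_of(t,p)[:4]:
            c=cloud(p,d["mask"]); print(" M",t,round(d["score"],2),d["xy"],len(c),np.percentile(c,[2,50,98],axis=0).tolist() if len(c) else "")
    for t in ["grip","tip_end","front","pipette","stand","camera_stand","lens","focus"]:
        for d in arm.mark_of(t,p)[:3]: print(" P",t,round(d["score"],2),d["xy"],world(p,d["xy"]))
print(arm.get_state())
E
```

```text
pics
side [ 0.583 -1.052  0.705] [[0.9984317652522284, 0.02351434224061059, -0.05080438804188349], [0.05586894110944879, -0.47623017797246625, 0.8775440040292123], [-0.003559712717029759, -0.8790061963930087, -0.4767970586613005]]
 M pipette 0.72 [344.7, 150.2] 245 [[0.5591121477403641, 0.06285090634635782, 0.04461202348825057], [0.569448576091505, 0.14338701636755924, 0.23878167813771817], [0.5831352468281689, 0.22752589067662768, 0.30112318318768044]]
 M pipette 0.59 [296.2, 270.8] 307 [[0.4390665747288767, -0.33081546128500666, 0.08043738580926316], [0.46522774455326, -0.3042174958659236, 0.09780639266323954], [0.491407588943622, -0.24021001486387722, 0.10585959176304795]]
 M pipette 0.56 [344.9, 138.8] 79 [[0.5709131736823838, 0.2177492065262606, 0.1924647599186844], [0.581801594746803, 0.22554401097880783, 0.25224010919638795], [0.5867498759395089, 0.23553525411763368, 0.30151140872870086]]
 M pipette 0.55 [335.1, 165.5] 334 [[0.5404631676479501, 0.048221494162244326, 0.11694708842747191], [0.5563204168219316, 0.055818195886522703, 0.2288788004739658], [0.5687938673432585, 0.136
[... 2739 characters left out ...]
.146 0.012]
 P camera_stand 0.74 [424.2, 245.5] [ 0.445 -0.261  0.098]
 P lens 0.98 [409.7, 243.8] [ 0.456 -0.248  0.001]
 P lens 0.35 [249.8, 181.2] [0.567 0.147 0.277]
{'time': 1.2, 'joint_positions': array([1.114, 0.259, 0.021, 1.334, 0.   , 1.418]), 'qd': array([ 0.001,  0.   ,  0.001,  0.001,  0.002, -0.   ]), 'joint_efforts': array([ -0.   , -55.54 ,  34.474,   0.002,  -0.   ,  -0.   ]), 'ee_pos': array([0.165, 0.525, 0.231]), 'tool_rot': array([[-0.954,  0.299, -0.   ],
       [ 0.299,  0.954, -0.   ],
       [ 0.   , -0.   , -1.   ]]), 'wrist_force': array([-0.078,  0.847, -0.708]), 'ft_torque': array([-0.037, -0.031,  0.016]), 'grasp_force': 0.0, 'gripper_width': 0.9961108703278166}
```

```bash
python3 - <<'E'
import cv2,numpy as np
a=cv2.imread("pics/side0.png")[110:310,260:420]; b=cv2.imread("pics/top0.png")[150:290,190:470]
cv2.imwrite("pics/s1.png",cv2.resize(a,None,fx=3,fy=3,interpolation=cv2.INTER_CUBIC)); cv2.imwrite("pics/t1.png",cv2.resize(b,None,fx=2.8,fy=2.8,interpolation=cv2.INTER_CUBIC))
E
```

```text
(no output)
```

View pics/s1.png

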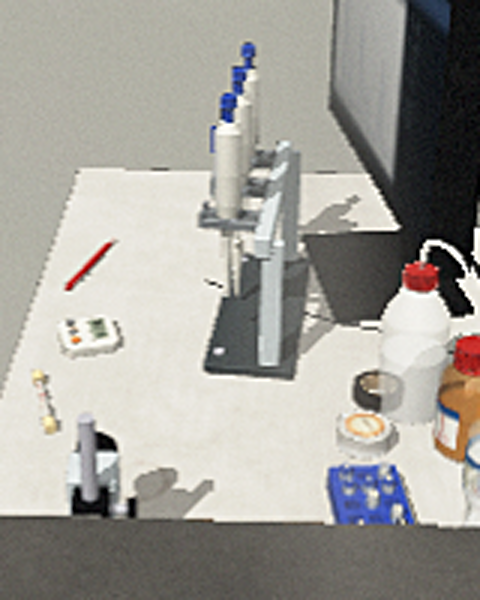

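View pics/t1.png

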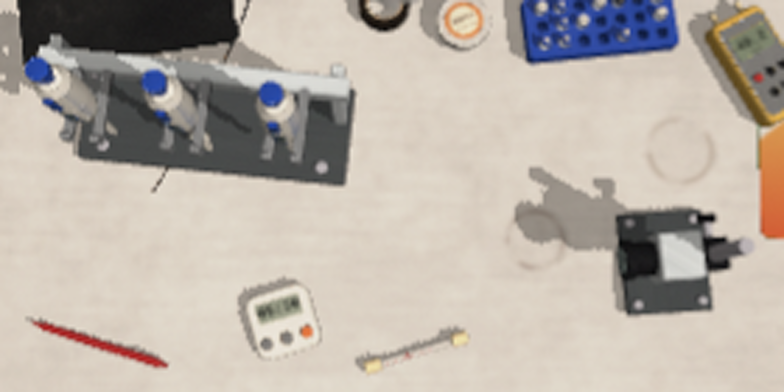

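The side view shows three pipettes with displays facing the robot, and a tip end near px (338,206). In the top view, the plungers are at about px (204,175), (245,179) and (287,184). The lens faces +y at px (410,243). Next I'll work out which pipette has the tip, and refine the yaws.

```bash
cat >> h.py <<'E'
def tri(pa,xa,pb,xb):
    A=[];b=[]
    for p,x in((pa,xa),(pb,xb)):
        d=np.array(p["rotation"])@ray(p,x); d/=np.linalg.norm(d); P=np.eye(3)-np.outer(d,d); A.append(P); b.append(P@np.array(p["xyz"]))
    X=np.linalg.lstsq(np.vstack(A),np.hstack(b),rcond=None)[0]
    return X, np.linalg.norm(A[0]@X-b[0])*2
def atz(p,xy,z):
    d=np.array(p["rotation"])@ray(p,xy); o=np.array(p["xyz"]); return o+d*(z-o[2])/d[2]
E
python3 - <<'E'
from h import *
np.set_printoptions(precision=4,suppress=True)
s=arm.get_image("side"); t=arm.get_image("top")
S={};T={}
for n in ["tip_end","grip","lens","camera_stand","pipette","stand"]:
    S[n]=arm.mark_of(n,s); T[n]=arm.mark_of(n,t)
    for a in S[n][:2]:
        for b in T[n][:3]: print(n,round(a["score"],2),round(b["score"],2),*tri(s,a["xy"],t,b["xy"]))
for d in S["tip_end"][:2]: print("tip side z.025",d["score"],atz(s,d["xy"],.025))
for d in T["tip_end"][:2]: print("tip top z.025",d["score"],atz(t,d["xy"],.025))
for d in arm.masks_of("pipette",t)[:3]:
    hsv=cv2.cvtColor(t["color"],cv2.COLOR_BGR2HSV); blue=(hsv[...,0]>105)&(hsv[...,0]<130)&(hsv[...,1]>130)
    c=cloud(t,d["mask"]&blue); top=c[c[:,2]>.29]; lo=c[c[:,2]<.26]
    h=cloud(t,d["mask"]&~blue); hi=h[h[:,2]>.262]
    print("plunger",len(top),top.mean(0),"strip",len(lo),lo.mean(0) if len(lo) else "", "handletop",hi.mean(0))
m=arm.masks_of("camera_stand",t)[0]["mask"]; c=cloud(t,m); print("cam z hist",np.histogram(c[:,2],bins=np.arange(-.01,.2,.015))[0])
pl=c[(c[:,2]<.02)]; print("plate",cv2.minAreaRect((pl[:,:2]*1000).astype(np.float32)))
z0=np.median(c[(c[:,2]>.07)&(c[:,2]<.16),2]); hd=c[abs(c[:,2]-z0)<.006]; print("head z",z0,len(hd),cv2.minAreaRect((hd[:,:2]*1000).astype(np.float32)))
m=arm.masks_of("stand",t)[0]["mask"]; c=cloud(t,m); pl=c[(c[:,2]<.025)]; print("stand",cv2.minAreaRect((pl[:,:2]*1000).astype(np.float32)))
ra=c[(c[:,2]>.1)]; print("rail",np.histogram(ra[:,2],bins=np.arange(.1,.24,.02))[0])
E
```

```text
tip_end 0.73 0.84 [0.5681 0.1454 0.0428] 0.005531490534553634
grip 0.64 0.76 [0.5687 0.1514 0.2726] 0.0009762233493186911
lens 0.8 0.97 [ 0.4506 -0.2306  0.0819] 0.005399950803742345
lens 0.7 0.97 [ 0.514  -0.1733  0.3161] 0.16242236903501558
camera_stand 0.3 0.61 [ 0.5002 -0.1735  0.3711] 0.14160283874397908
pipette 0.7 0.79 [0.5959 0.2469 0.1492] 0.010338868406630872
pipette 0.7 0.61 [0.5898 0.1445 0.1914] 0.0010496311917390906
pipette 0.67 0.79 [0.593  0.2573 0.102 ] 0.038959426179398265
pipette 0.67 0.61 [0.587  0.1496 0.1495] 0.024694992904914812
stand 0.76 0.59 [0.5562 0.1514 0.0049] 0.018800890694549856
tip side z.025 0.73 [0.5704 0.1789 0.025 ]
tip top z.025 0.84 [0.5685 0.1477 0.025 ]
plunger 51 [0.5738 0.2352 0.3029] strip 2 [0.5579 0.2346 0.2548] handletop [0.5708 0.2324 0.2737]
plunger 54 [0.5661 0.1519 0.3033] strip 1 [0.5482 0.1511 0.2591] handletop [0.5616 0.1485 0.2748]
plunger 50 [0.557  0.0681 0.303 ] strip 0  handletop [0.5517 0.066  0.2765]
cam z hist [  3 591   0   0   0  13  94 454  11   9  10   8  21   0]
plate ((457.6419677734375, -297.37896728515625), (97.04499816894531, 90.18475341796875), 3.7072486877441406)
head z 0.10281041977735528 425 ((455.2986755371094, -278.0904846191406), (44.59968948364258, 92.23332977294922), 15.054776191711426)
stand ((605.5889282226562, 176.27166748046875), (325.7987365722656, 116.8797378540039), 84.32282257080078)
rail [  14    2   72 1272   11    3]
```

```bash
python3 - <<'E'
from h import *
np.set_printoptions(precision=4,suppress=True)
t=arm.get_image("top"); s=arm.get_image("side")
m=arm.masks_of("camera_stand",t)[0]["mask"]
m=cv2.dilate(m.astype(np.uint8),np.ones((5,5)))>0
g=cv2.cvtColor(t["color"],cv2.COLOR_BGR2GRAY)
def rect(c): return cv2.minAreaRect((c[:,:2]*1000).astype(np.float32))
r,cc=np.nonzero(m&(t["z_map"]>0)); c=cloud(t,m); gv=g[r,cc]
hd=c[(c[:,2]>.09)&(c[:,2]<.125)]; hg=gv[(c[:,2]>.09)&(c[:,2]<.125)]
b=hd[hg>120]; k=hd[hg<70]
print("head bright",len(b),np.median(b[:,2]),rect(b),b.mean(0)); print("dark",len(k),np.median(k[:,2]),rect(k),k.mean(0),"ymax",np.sort(k[:,1])[-6:],np.percentile(k[:,2],[5,50,95]))
post=c[c[:,2]>.15]; print("post",len(post),post.mean(0))
pl=c[(c[:,2]<.015)&(gv<90)]; print("plate",len(pl),rect(pl), cv2.boxPoints(rect(pl)).tolist())
for n in range(2):
    for d in arm.mark_of("lens",t)[:1]: print("lens top @.085,.1",atz(t,d["xy"],.085),atz(t,d["xy"],.1),d["xy"])
    for d in arm.mark_of("lens",s)[:1]: print("lens side y=-.23", d["xy"],world(s,d["xy"]))
    t=arm.get_image("top"); s=arm.get_image("side")
m=arm.masks_of("camera_stand",s)[0]["mask"]; c=cloud(s,m); h=c[(c[:,2]>.03)&(c[:,2]<.14)&(c[:,1]<-.2)]
print("side head z",np.histogram(h[:,2],np.arange(.03,.14,.008)))
a=cv2.resize(s["color"][240:290,270:320],None,fx=8,fy=8,interpolation=cv2.INTER_CUBIC);b=cv2.resize(t["color"][215:275,400:460],(400,400),interpolation=cv2.INTER_CUBIC)
cv2.imwrite("pics/cam.png",np.hstack([a,b]))
E
```

```text
head bright 255 0.10603755229620815 ((461.1653747558594, -291.0802001953125), (47.33026885986328, 57.75138473510742), 4.880430698394775) [ 0.4562 -0.2821  0.1057]
dark 225 0.09886705128605167 ((464.8027038574219, -277.0089416503906), (48.210357666015625, 92.63550567626953), 6.780246257781982) [ 0.4561 -0.2664  0.0987] ymax [-0.2326 -0.2322 -0.2321 -0.232  -0.2319 -0.2314] [0.0927 0.0989 0.1034]
post 43 [ 0.4584 -0.3111  0.1717]
plate 519 ((458.7718811035156, -304.89947509765625), (98.11529541015625, 110.25128936767578), 3.037459135055542) [[406.8620910644531, -252.45077514648438], [412.7041931152344, -362.54718017578125], [510.6816711425781, -357.3481750488281], [504.8395690917969, -247.25177001953125]]
lens top @.085,.1 [ 0.4513 -0.2233  0.085 ] [ 0.4503 -0.2197  0.1   ] [407.9, 243.4]
lens side y=-.23 [291.4, 258.3] [ 0.465  -0.317   0.1483]
lens side y=-.23 [291.0, 260.1] [ 0.464  -0.3181  0.1438]
side head z (array([  0,   0,   0,   0,   0,   6,  18,  56, 134, 117,  14,  13,  19]), array([0.03 , 0.038, 0.046, 0.054, 0.062, 0.07 , 0.078, 0.086, 0.094,
       0.102, 0.11 , 0.118, 0.126, 0.134]))
```

View pics/cam.png

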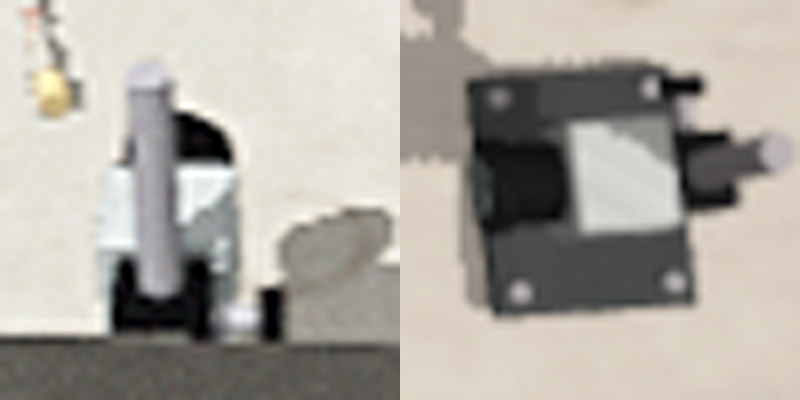

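move_arm(increments=[6, 1, -1, 3, 0.02, 6, 2, -2, 2, 0.02, 6, 3, -3, 2, 0.02, 6, 3, -3, 2, 0.02, 6, 3, -3, 2, 0.02, 6, 3, -3, 1, 0.02, 6, 3, -3, 0, 0.02, 6, 3, -3, 0, 0.02, 6, 3, -3, 0, 0.02, 6, 3, -3, 0, 0.02])

```text
time: 3.48
ee_pos: [0.422, 0.2666, 0.3445]
tool_rot: [[-0.995, 0.103, 0.001], [0.103, 0.995, 0.0], [-0.001, 0.0, -1.0]]
wrist_force: [1.4, 1.3, 0.4]
gripper_width: 0.701
grasp_force: 0.0
```

The camera sits at a yaw such that its view direction is about (-0.09, 0.996). The head top is at z≈0.106, so the lens axis is at about 0.085. I'm now moving above the middle pipette.

move_arm(increments=[6, 2.5, -2, 0, 0, 6, 2.5, -2, 0, 0, 6, 2.5, -2, 0, 0, 6, 2.5, -2, 0, 0, 6, 2.5, -2, 0, 0, 6, 2, -1.5, 0, 0, 6, 0, 0, 0, 0, 6, 0, 0, 0, 0, 6, 0, 0, 0, 0, 6, 0, 0, 0, 0])

```text
time: 4.32
ee_pos: [0.5653, 0.154, 0.3445]
tool_rot: [[-0.995, 0.103, 0.0], [0.103, 0.995, 0.0], [-0.0, 0.0, -1.0]]
wrist_force: [-0.8, 1.0, 0.6]
gripper_width: 0.698
grasp_force: 0.0
```

```bash
python3 - <<'E'
from h import *
np.set_printoptions(precision=4,suppress=True)
t=arm.get_image("top")
h=atz(t,[434.4,241.1],.106); l=atz(t,[411.9,243.3],.087); pc=atz(t,[400+580*0.15-60,215+190*.15],0.006); print(h,l,"dir",(l-h)[:2]/np.linalg.norm((l-h)[:2]))
for z in (.006,):
  for q in [(468,83),(665,65),(695,302),(492,316)]: print(atz(t,[400+(q[0]-400)*.15,215+q[1]*.15],z))
print(arm.get_state()["ee_pos"],arm.get_state()["tool_rot"][:2,1])
E
```

```text
[ 0.4554 -0.2849  0.106 ] [ 0.4514 -0.233   0.087 ] dir [-0.0774  0.997 ]
[ 0.5011 -0.2506  0.006 ]
[ 0.5085 -0.3338  0.006 ]
[ 0.4103 -0.3404  0.006 ]
[ 0.4049 -0.2562  0.006 ]
[0.5652 0.1541 0.3447] [0.1025 0.9947]
```

move_arm(increments=[6, 0.2, -0.2, -1, 0, 6, 0, 0, -2, 0, 6, 0, 0, -2, 0, 6, 0, 0, -2, 0, 6, 0, 0, -2, 0, 6, 0, 0, -1.2, 0, 6, 0, 0, -0.4, 0, 6, 0, 0, 0, 0, 6, 0, 0, 0, 0, 6, 0, 0, 0, 0])

```text
time: 5.2
ee_pos: [0.5683, 0.1517, 0.2395]
tool_rot: [[-0.995, 0.103, 0.002], [0.103, 0.995, 0.0], [-0.002, 0.0, -1.0]]
wrist_force: [1.2, 0.2, -0.2]
gripper_width: 0.7
grasp_force: 0.0
```

move_arm(increments=[2, 0, 0, 0, 0, 2, 0, 0, 0, 0, 2, 0, 0, 0, 0, 2, 0, 0, 0, 0, 2, 0, 0, 0, 0, 2, 0, 0, 0, 0, 2, 0, 0, 0, 0, 2, 0, 0, 0, 0, 2, 0, 0, 0, 0, 2, 0, 0, 0, 0])

```text
time: 6.03
ee_pos: [0.5682, 0.1515, 0.2387]
tool_rot: [[-0.995, 0.104, 0.001], [0.104, 0.995, 0.0], [-0.001, 0.001, -1.0]]
wrist_force: [0.7, 1.1, 5.2]
gripper_width: 0.298
grasp_force: 59.3
```

move_arm(increments=[2, 0, 0, 0.5, 0, 2, 0, 0, 1, 0, 2, 0, 0, 0.8, 0, 2, 0, 0, 0.2, 0, 2, -0.5, 0.05, 0, 0, 2, -1, 0.1, 0, 0, 2, -1.5, 0.15, 0, 0, 2, -2, 0.2, 0, 0, 2, -2, 0.2, 0, 0, 2, -1.5, 0.15, 0, 0])

```text
time: 6.87
ee_pos: [0.4805, 0.1599, 0.2628]
tool_rot: [[-0.995, 0.103, -0.001], [0.103, 0.995, -0.0], [0.001, -0.0, -1.0]]
wrist_force: [-0.8, 0.8, -1.0]
gripper_width: 0.293
grasp_force: 58.9
```

```bash
python3 - <<'E'
from h import *
np.set_printoptions(precision=4,suppress=True)
s=arm.get_image("side");t=arm.get_image("top"); st=arm.get_state(); print(st["time"],st["ee_pos"],st["wrist_force"])
for n in ["tip_end","grip"]:
    S=arm.mark_of(n,s);T=arm.mark_of(n,t)
    for a in S[:2]:
        for b in T[:2]: print(n,round(a["score"],2),round(b["score"],2),*tri(s,a["xy"],t,b["xy"]),a["xy"],b["xy"])
a=cv2.resize(s["color"][110:230,290:390],None,fx=4,fy=4,interpolation=cv2.INTER_CUBIC);b=cv2.resize(t["color"][140:260,210:310],None,fx=4,fy=4,interpolation=cv2.INTER_CUBIC)
cv2.imwrite("pics/out.png",np.hstack([a,b]))
E
```

```text
6.9667 [0.4801 0.1601 0.2635] [ 0.0498  0.2187 -0.585 ]
tip_end 0.58 0.58 [0.4966 0.1817 0.0489] 0.03275783417740712 [314.4, 197.7] [251.0, 221.4]
tip_end 0.58 0.41 [0.4807 0.1626 0.0548] 0.002606311830176146 [314.4, 197.7] [258.7, 233.7]
grip 0.82 0.53 [0.4798 0.1589 0.2865] 0.002814192116951157 [313.1, 135.5] [241.4, 223.1]
```

View pics/out.png

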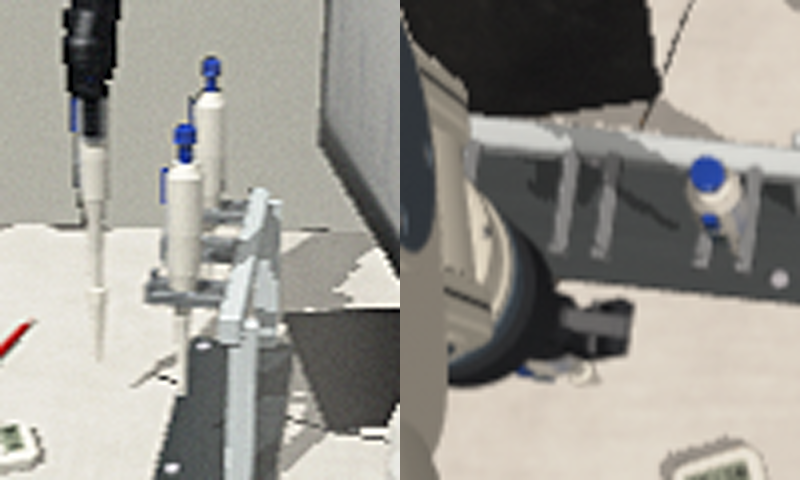

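It is out, held upright, with the tip fitted and the neighbours still hanging. Now I'll carry it towards the focus while turning it.

move_arm(increments=[2, -0.1, -0.5, 0.5, 0.05, 2, -0.3, -1.5, 0.5, 0.1, 2, -0.4, -2.5, 0.5, 0.11, 2, -0.4, -2.5, 0.5, 0.11, 2, -0.4, -2.5, 0.5, 0.11, 2, -0.4, -2.5, 0.5, 0.11, 2, -0.4, -2.5, 0.5, 0.11, 2, -0.4, -2.5, 0, 0.11, 2, -0.4, -2.5, 0, 0.11, 2, -0.3, -2.5, 0, 0.11])

```text
time: 8.0
ee_pos: [0.4481, -0.0617, 0.2979]
tool_rot: [[-0.597, -0.802, -0.0], [-0.802, 0.597, 0.0], [0.0, 0.0, -1.0]]
wrist_force: [0.1, -0.9, -1.2]
gripper_width: 0.296
grasp_force: 59.1
```

move_arm(increments=[2, 0, -2.2, 0, 0.11, 2, 0, -1.5, 0, 0.11, 2, 0, -1, 0, 0.11, 2, 0, -0.5, 0, 0.11, 2, 0, 0, 0, 0.1, 2, 0, 0, 0, 0.1, 2, 0, 0, 0, 0.05, 2, 0, 0, 0, 0.03, 2, 0, 0, 0, 0, 2, 0, 0, 0, 0])

```text
time: 8.83
ee_pos: [0.4483, -0.1125, 0.2978]
tool_rot: [[0.074, -0.997, -0.001], [-0.997, -0.074, 0.0], [-0.0, 0.0, -1.0]]
wrist_force: [1.0, 0.1, -0.8]
gripper_width: 0.3
grasp_force: 59.1
```

```bash
cat > look.py <<'E'
from h import *
import sys
np.set_printoptions(precision=4,suppress=True)
s=arm.get_image("side");t=arm.get_image("top"); st=arm.get_state(); print(st["time"],st["ee_pos"],st["tool_rot"].tolist(),st["grasp_force"],st["wrist_force"])
for n in ["tip_end","grip","lens","front"]:
    S=arm.mark_of(n,s);T=arm.mark_of(n,t)
    for b in T[:2]: print(n,"top",b["score"],b["xy"],atz(t,b["xy"],.085))
    for a in S[:2]:
        print(n,"side",a["score"],a["xy"])
        for b in T[:2]: print("   tri",*tri(s,a["xy"],t,b["xy"]))
a=cv2.resize(s["color"][180:300,250:350],None,fx=4,fy=4,interpolation=cv2.INTER_CUBIC);b=cv2.resize(t["color"][190:310,350:450],None,fx=4,fy=4,interpolation=cv2.INTER_CUBIC)
cv2.imwrite("pics/%s.png"%sys.argv[1],np.hstack([a,b]))
E
python3 look.py near
```

```text
8.9333 [ 0.4482 -0.1123  0.298 ] [[0.07414268495585213, -0.9972476060159972, -0.0002730620801281552], [-0.9972476304556155, -0.07414272533227441, 0.0001408224517672929], [-0.00016068041970384385, 0.00026186955769899096, -0.9999999528030675]] 59.07056450843811 [-0.3378  1.0131 -1.6411]
tip_end side 0.62 [295.2, 230.4]
grip side 0.9 [292.5, 157.7]
lens side 0.81 [290.2, 258.8]
front side 0.97 [291.6, 176.6]
```

View pics/near.png

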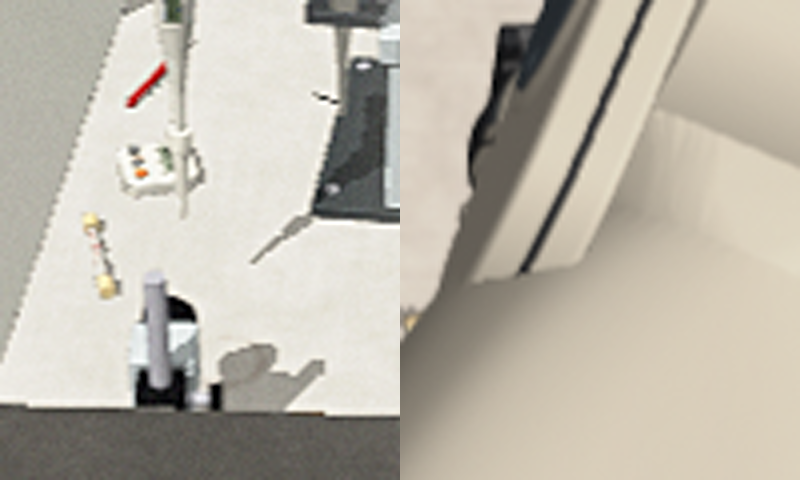

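```bash
python3 - <<'E'
from h import *
np.set_printoptions(precision=4,suppress=True)
s=arm.get_image("side"); st=arm.get_state(); e=st["ee_pos"]
def proj(p,X):
    R=np.array(p["rotation"]); return cv2.projectPoints(((np.array(X)-p["xyz"])@R)[None],np.zeros(3),np.zeros(3),p["K"],np.array(p["D"],float))[0].ravel()
tip=e-[0,0,.2137]; print("exp tip px",proj(s,tip),"mark",[d["xy"] for d in arm.mark_of("tip_end",s)[:1]])
print("mark@z",[atz(s,(295.6,r),tip[2]) for r in (232,234.2)])
m=arm.masks_of("pipette",s)
for d in m[:3]:
    c=cloud(s,d["mask"]&(s["z_map"]>0)); c=c[(abs(c[:,0]-e[0])<.05)&(abs(c[:,1]-e[1])<.06)]
    if len(c)<30: continue
    print(d["score"],len(c))
    for lo in np.arange(.07,.28,.03):
        q=c[(c[:,2]>lo)&(c[:,2]<=lo+.03)]
        if len(q)>3: print("  z",lo+.015,len(q),(q[:,0].min()+q[:,0].max())/2,np.median(q,0))
    # pixel centre line vs. vertical through TCP
    r,cc=np.nonzero(d["mask"]); 
    for row in range(r.min(),r.max()+1,6):
        k=cc[r==row]
        zz=np.linspace(tip[2]-.01,.3,200); P=np.array([proj(s,[e[0],e[1],z]) for z in zz]); i=np.argmin(abs(P[:,1]-row))
        if len(k): print("  row",row,len(k),k.mean(),"exp",P[i,0])
E
```

```text
exp tip px [295.4277 233.0612] mark [[297.9, 229.1]]
mark@z [array([ 0.4478, -0.1065,  0.0845]), array([ 0.4492, -0.1181,  0.0845])]
0.65 593
  z 0.115 22 0.4472197420078662 [ 0.4484 -0.1178  0.1201]
  z 0.14500000000000002 43 0.44728837991889936 [ 0.4476 -0.1209  0.1465]
  z 0.175 32 0.44680838273806 [ 0.448  -0.1185  0.1765]
  z 0.20500000000000002 45 0.4469017338148203 [ 0.4478 -0.1204  0.2064]
  z 0.235 76 0.447318564024165 [ 0.4487 -0.1251  0.2373]
  z 0.265 108 0.4475252921293861 [ 0.4487 -0.1282  0.2663]
  z 0.29500000000000004 114 0.44786963041863936 [ 0.4489 -0.1284  0.2943]
  row 142 3 291.0 exp 292.381673785696
  row 148 5 291.0 exp 292.381673785696
  row 154 7 291.0 exp 292.381673785696
  row 160 10 291.5 exp 292.381673785696
  row 166 10 291.5 exp 292.45063360251015
  row 172 12 292.5 exp 292.7072907216461
  row 178 11 292.0 exp 292.97770078874504
  row 184 10 292.5 exp 293.24467757062075
  row 190 8 292.5 exp 293.50825572556596
  row 196 7 293.0 exp 293.76847116118927
  row 202 6 293.5 exp 294.04130690073833
  row 208 4 293.5 exp 294.31043368773504
  row 214 6 293.5 exp 294.5758979739175
  row 220 6 294.5 exp 294.83774700267753
  row 226 3 295.0 exp 295.1111116234553
```

```bash
python3 - <<'E'
from h import *
np.set_printoptions(precision=3,suppress=True)
s=arm.get_image("side"); g=cv2.cvtColor(s["color"],cv2.COLOR_BGR2GRAY)
for r in range(252,285,2):
    print(r,[(c,int(g[r,c]),world(s,(c,r),s["z_map"][r,c]).round(3).tolist()) for c in (283,286,294,297,299) if s["z_map"][r,c]>0])
E
```

```text
252 [(283, 231, [0.404, -0.089, -0.001]), (286, 174, [0.454, -0.324, 0.171]), (294, 234, [0.438, -0.089, -0.0]), (297, 226, [0.447, -0.087, -0.001]), (299, 229, [0.452, -0.085, -0.003])]
254 [(283, 231, [0.405, -0.098, -0.002]), (286, 186, [0.453, -0.319, 0.162]), (294, 127, [0.438, -0.094, -0.004]), (297, 239, [0.448, -0.098, -0.001]), (299, 230, [0.454, -0.097, -0.001])]
256 [(283, 230, [0.407, -0.111, -0.0]), (286, 172, [0.416, -0.109, -0.001]), (294, 16, [0.46, -0.239, 0.097]), (297, 59, [0.449, -0.108, -0.001]), (299, 246, [0.455, -0.107, -0.001])]
258 [(283, 234, [0.409, -0.123, 0.002]), (286, 99, [0.439, -0.242, 0.092]), (294, 8, [0.461, -0.249, 0.098]), (297, 0, [0.468, -0.242, 0.093]), (299, 208, [0.456, -0.115, -0.003])]
260 [(283, 226, [0.409, -0.126, -0.004]), (286, 123, [0.439, -0.246, 0.088]), (294, 148, [0.462, -0.255, 0.096]), (297, 138, [0.468, -0.244, 0.088]), (299, 186, [0.457, -0.125, -0.003])]
262 [(283, 225, [0.436, -0.275, 0.104]), (286, 213, [0.444, -0.272, 0.102]), (294, 237, [0.464, -0.272, 0.103]), (297, 244, [0.472, -0.272, 0.103]), (299, 189, [0.458, -0.1
[... 1315 characters left out ...]
39, -0.305, 0.077]), (286, 17, [0.451, -0.327, 0.096]), (294, 24, [0.47, -0.327, 0.098]), (297, 136, [0.476, -0.314, 0.086]), (299, 212, [0.481, -0.314, 0.087])]
280 [(283, 180, [0.439, -0.305, 0.072]), (286, 8, [0.452, -0.332, 0.095]), (294, 11, [0.47, -0.329, 0.093]), (297, 105, [0.476, -0.321, 0.086]), (299, 199, [0.481, -0.32, 0.086])]
282 [(283, 96, [0.505, -0.648, 0.358]), (286, 105, [0.508, -0.646, 0.357]), (294, 41, [0.47, -0.327, 0.085]), (297, 103, [0.474, -0.305, 0.067]), (299, 160, [0.478, -0.301, 0.063])]
284 [(283, 90, [0.505, -0.651, 0.358]), (286, 83, [0.51, -0.652, 0.359]), (294, 86, [0.52, -0.651, 0.359]), (297, 92, [0.524, -0.651, 0.359]), (299, 84, [0.527, -0.65, 0.358])]
```

move_arm(increments=[2, -0.1, -0.5, 0.05, 0, 2, -0.1, -0.8, 0, 0, 2, 0, -0.8, 0, 0, 2, 0, -0.8, 0, 0, 2, 0, -0.6, 0, 0, 2, 0, -0.4, 0, 0, 2, 0, -0.1, 0, 0, 2, 0, 0, 0, 0, 2, 0, 0, 0, 0, 2, 0, 0, 0, 0])

```text
time: 10.37
ee_pos: [0.446, -0.152, 0.2987]
tool_rot: [[0.076, -0.997, 0.0], [-0.997, -0.076, 0.0], [-0.0, -0.0, -1.0]]
wrist_force: [0.3, 0.6, -0.4]
gripper_width: 0.297
grasp_force: 59.1
```

```bash
python3 look.py fin
```

```text
10.4667 [ 0.446  -0.1519  0.2987] [[0.0757534234038203, -0.9971265698417062, 0.00015019425484359523], [-0.997126579621054, -0.07575343077861985, -4.4028245875580956e-05], [5.5279463873702156e-05, -0.00014642739325940044, -0.9999999877515997]] 59.07389581203461 [-0.8157 -0.7731 -0.4618]
tip_end top 0.68 [378.8, 247.4] [ 0.4413 -0.1487  0.085 ]
tip_end top 0.54 [265.0, 207.2] [0.5452 0.1431 0.085 ]
tip_end side 0.9 [291.5, 241.2]
   tri [ 0.4413 -0.1493  0.0813] 0.00041174369796934953
   tri [ 0.4852  0.1397 -0.0818] 0.18213601859218226
grip top 0.68 [400.0, 238.3] [ 0.4643 -0.2036  0.085 ]
grip side 0.63 [288.8, 163.6]
   tri [ 0.4448 -0.1523  0.3193] 5.728653873639049e-05
lens side 0.88 [292.0, 256.0]
front side 0.97 [286.0, 184.9]
```

View pics/fin.png

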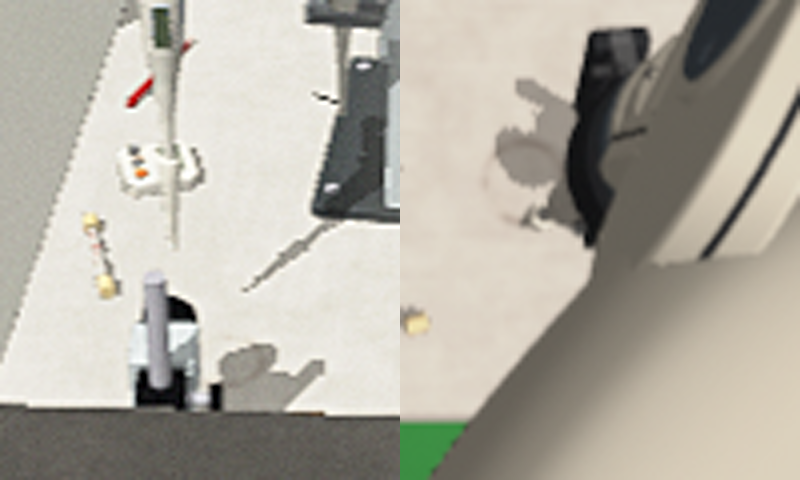

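The tip is at the focus, at about px (294,242) in the side view, with the display facing the lens, and it is held steady.

```bash
python3 -c "
from rig import arm
print(arm.finish_job())"
```

```text
the job is handed in; nothing more can be done
None
```

I handed the job in with the tipped pipette held upright, tip end at my estimate of the camera's focus (a few mm uncertain, from the pictures and arm pose) and display towards the lens; I meant to leave the other two hanging and the camera untouched, and saw no contact, at about 10.5 s.

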